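# Find the stamped parts crate and push it over the dispatch line

### The job

With light pushes of the fingers, never pinching or lifting, tip both parts crates over towards the robot so that each lies on its side with its underside facing the dispatch line. Then push the crate that is stamped underneath, still lying on its side, away from the robot until the whole crate is beyond the line. Leave the other crate lying on its side short of the line, and leave the other things alone.

Things in the scene. Friction and masses are not known exactly. Their poses are not given: they have to be found in the camera images.
- crate_1: open light grey parts crate 58 deep (x) x 100 wide (y) x 100 high (z), walls 6 mm, an 8 mm mid partition (plane x-z) flush with the rim; empty, loose, 0.15 to 0.3 kg. Origin: centre of the underside, z to the mouth. Starts upright, x pointing away from the robot within 17 degrees. crate_1 and crate_2 look alike, but one is stamped underneath; which stands left or right varies
- crate_1_mouth_left (a point): middle of the rim of an end wall of crate_1: at y = +50 mm, z = 100 mm, x = 0 in the crate's frame
- crate_1_mouth_right (a point): middle of the rim of an end wall of crate_1: at y = -50 mm, z = 100 mm, x = 0 in the crate's frame
- crate_2: second crate, same shape, size and axes. Either crate: pulled towards the robot on the outside of its far wall, more than 80 mm up, it tips over its near bottom edge; past about 35 degrees it falls by itself and lies 58 high, mouth to the robot. Lying, it slides when pushed on rim or partition (friction 0.5 to 0.7); pushed only at the top edge it may tip back
- crate_2_mouth_left (a point): middle of the rim of an end wall of crate_2: at y = +50 mm, z = 100 mm, x = 0 in the crate's frame
- crate_2_mouth_right (a point): middle of the rim of an end wall of crate_2: at y = -50 mm, z = 100 mm, x = 0 in the crate's frame
- stamp (a point): centre of the stamp, a round dark ring mark 44 mm across with a cross in it, recessed 4 mm in the middle of the underside of the one stamped crate (hidden while the crate stands)
- line: dispatch line: flat dark strip 16 mm wide (its x) and 560 mm long (its y), fixed flush on the metal sheet beyond the crates. Origin: middle of the strip, at table height; its x points away from the robot, to the dispatch side
- standoff: bystander: aluminium square post 25 x 25 mm on a 50 x 40 mm foot plate, 90 mm high, loose; origin under its centre
- terminal: bystander: white terminal block 50 x 45 x 41 mm, loose; origin under its centre
- screwdriver: bystander: screwdriver lying on the sheet, about 200 mm long; origin under its middle, x along it to the tip

How it is judged:
By the outcome, as a careful person would: the job done as asked, in the order asked, and still so for the second after the job is handed in, with the robot touching nothing.
It also fails if it takes over 61 s, if anything falls off the work surface, if the arm or the gripper's body presses on something with over 40 N, if the wrist force passes 120 N, or if a joint passes its speed limit or range.

### The arm

A 6-joint arm with a two-finger parallel gripper is mounted at the origin on the work surface. World frame = base frame: x ahead of the robot, y to its left, z up, the work surface at z = 0. Lengths are in m, angles in degrees, forces in N, time in s.
With the tool pointing down it reaches from about 0.3 to 0.775 m from the base axis. Payload 14.6 kg.
Tool frame: the origin (TCP) lies at the very end of the fingers, on their centre line; the grasp point (between the pads) lies 19 mm behind it; z points along the fingers, y is the direction in which the jaws open and shut (so a half turn about z gives the same grasp; the last joint's range is limited). The gripper opens to 85 mm and grips with 20 to 120 N. Pads are 22 mm wide; open, the fingers measure 114 mm over their backs; the gripper's body (76 mm by 85 mm) begins 54 mm behind the grasp point. The pads swing forward as they close: fully open they stand 13 mm farther back than shut.
Start: joints at [-68.216, 17.183, 87.147, -0, 75.671, -3.816], TCP at [0.238, -0.496, 0.231] pointing down, gripper open.
Joint ranges: [-173.82, 173.82], [-45.26, 126.66], [13.44, 144.39], [-59.66, 239.66], [0, 175.72], [-146.38, 146.38]. Speed limits (degrees/s): [127.2, 127.2, 147.25, 180, 180, 180].

### API

Orientations are given as a 3x3 rotation matrix whose columns are the frame's x, y, z axes.
In Python, from station import manip gives the robot as it stands.
- The arm moves only by the tool drive_tool, never from a script. Its argument "series" is a list of rows, each an object of numbers: "gripper": the finger opening in mm, from 0 to 85.4; "x", "y", "z": the shift along the tool's x, y, z in mm; "roll": the turn about the tool's z in degrees. A call has 1 to 10 rows; each row shifts and turns the commanded pose from where the row before left it, along the tool's axes as they then stand; what a row does not reach is not made up. A row lasts 1/8 s, in which the tool goes at most 62.5 mm and 10.7 degrees, less where a joint would pass 70% of its speed; a pose out of reach is approached as far as the arm can. A call is refused whole if a number of a shift passes 62.5 or a number of a turn 10.7, either way. A call with a gripper value outside its range is refused whole. The fingers move at their own pace and stop on an object; the grip force is fixed at half the most. Time passes only in rows, so rows that do not move let the fingers close. It gives the time, the measured TCP pose, the force and the opening at its end, in the units of the state.
- manip.get_obs(): the state, without advancing time (a new reading comes with each control period).
- manip.read_camera(name): name is "scene" or "top"; returns (picture, depth): 420x560x3 uint8, red, green, blue; 420x560 float32, m along the optical axis (not along the pixel's ray), 0 where there is no reading.
- manip.get_calibration(name): a dict with "fovy" (degrees; the focal length in pixels is half the picture's height over the tangent of half this angle, whatever the lens; pixels are square), "cx", "cy" (the principal point, pixels), "dist" ([k1, k2, p1, p2, k3] as OpenCV has them; the pictures are not rectified), "extrinsics" (4x4, takes a point from world to camera coordinates). Camera axes: x right, y down, z forward; pixel columns grow to the right and rows downward; lengths in m; the calibration is good to about 2 mm. A picture is of the moment at which its call begins. get_calibration takes no time and is no camera call.
- manip.hand_in(): hands the job in, once; it reports no verdict.
Trained networks look in the newest picture that a camera, given by its name, has taken for a name from the list of things; names that differ only in an ending like _2 or _b are one class to them, and where a whole thing is asked for, a point or a joint stands for the part that bears it (a point fixed in the world has none). Each returns a list of dicts, best first, with "score" (0 to 1); they miss things now and then, are a little off and sometimes report something else, mostly with a low value. They report only what shows in the picture. A call takes as long as a camera call.
- manip.masks_of(camera, query): "pixels" (420x560 bool, what is visible of it) and "position" ([column, row] in pixels, amid what is visible of it).
The state is a dict: "t": time; "joints": joint angles; "qvel": joint speeds; "tau": joint torques, N m; "tcp_pos": TCP position; "ee_rot": TCP orientation; "wrist_force": force on the tool from outside, world axes, zero at the start; "torque": the same for the moment, N m; "opening": finger opening in m.
Only numpy, scipy, OpenCV 4.12 (cv2) and the standard library are available. Lean on these libraries where they do the work, as an engineer would, in place of code of your own. Each camera call takes 0.05 s, during which the arm holds its last target.

## Working session

There is one attempt and no reset: what is moved stays moved. The work goes in short steps, Python scripts to look and compute and a tool call to move; the robot and the scene stay as the last step left them, time stands still between calls to the robot, and variables do not carry over. Pictures are saved under pics/ and viewed, and the job is handed in when it is done.

Besides the shell and the picture viewer there is one more tool, called as name(argument=value, ...) on one line, values as JSON. drive_tool: Moves the arm, as the interface text tells. Its arguments: {"type":"object","properties":{"series":{"type":"array","items":{"type":"object","properties":{"gripper":{"type":"number"},"x":{"type":"number"},"y":{"type":"number"},"z":{"type":"number"},"roll":{"type":"number"}}}}},"required":["series"]}

```bash
mkdir -p pics; ls
python3 - <<'E'
from station import manip
import cv2, numpy as np
o=manip.get_obs(); print(o)
for n in ["scene","top"]:
    p,d=manip.read_camera(n); cv2.imwrite(f"pics/{n}0.png",p[:,:,::-1]); np.savez(f"{n}0.npz",p=p,d=d)
    c=manip.get_calibration(n); print(n,c)
E
```

```text
pics
{'t': 0.0, 'joints': array([-6.82156910e+01,  1.72161887e+01,  8.71818254e+01,  3.99469708e-04,
        7.56700536e+01, -3.81621325e+00]), 'qvel': array([ 0.08501018, -0.05108015,  0.00532074, -0.01793821, -0.03434055,
       -0.04988217]), 'tau': array([-9.38157064e-04, -5.43507564e+01, -3.61803389e+01, -9.51703169e-05,
        3.98955628e-03, -4.49819595e-06]), 'tcp_pos': array([ 0.23755765, -0.49578197,  0.23070469]), 'ee_rot': array([[ 9.01829354e-01,  4.32092151e-01, -4.34611892e-04],
       [ 4.32092361e-01, -9.01828680e-01,  1.10567320e-03],
       [ 8.58072448e-05, -1.18492103e-03, -9.99999294e-01]]), 'wrist_force': array([-0.00898243,  0.07396749, -0.33736146]), 'torque': array([ 0.07059447, -0.01343036,  0.03950502]), 'opening': 0.08552137247871158}
scene {'fovy': 45.80710324200315, 'cx': 284.5377859953108, 'cy': 204.97695619045763, 'dist': array([-0.03802784,  0.        ,  0.        ,  0.        ,  0.        ]), 'extrinsics': array([[ 0.60381668,  0.79693705,  0.01722677, -0.3305747 ],
       [ 0.59204054, -0.43389203, -0.679136  , -0.27852857],
       [-0.53375408,  0.42027259, -0.73381029,  1.68652567],
       [ 0.        ,  0.        ,  0.        ,  1.        ]])}
top {'fovy': 46.141022313412634, 'cx': 280.3409693222923, 'cy': 214.51593117570638, 'dist': array([-0.00045818,  0.        ,  0.        ,  0.        ,  0.        ]), 'extrinsics': array([[-0.01967002, -0.99962256, -0.01917863,  0.01274476],
       [-0.98726466,  0.02244852, -0.15749462,  0.56788572],
       [ 0.15786571,  0.01583646, -0.98733359,  1.05761133],
       [ 0.        ,  0.        ,  0.        ,  1.        ]])}
```

View pics/scene0.png

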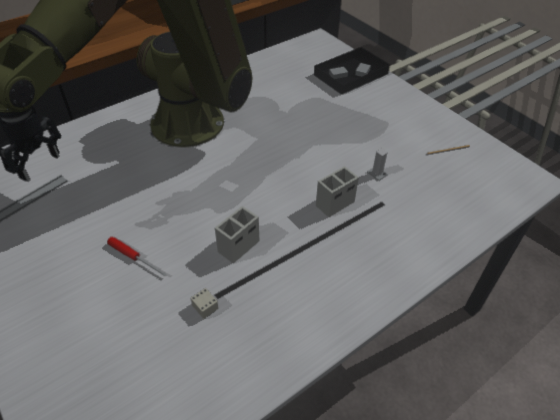

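View pics/top0.png

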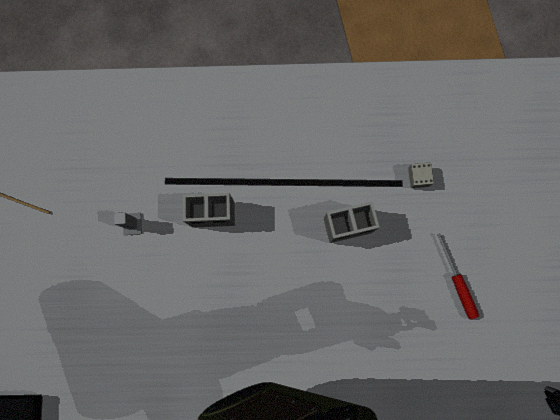

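The scene view shows the two upright crates at about (237,233) and (337,190), with the line beyond them, the terminal at (204,302) and the standoff at (379,163). In the top view the crates are at (209,208) and (350,221), the line is at row ~182, and the screwdriver is at (460,280).

```bash
cat > h.py <<'E'
from station import manip
import cv2, numpy as np
def cal(n):
    c=manip.get_calibration(n); f=210/np.tan(np.radians(c['fovy']/2))
    K=np.array([[f,0,c['cx']],[0,f,c['cy']],[0,0,1]]); return K,np.array(c['dist']),np.array(c['extrinsics'])
def cloud(n,d):
    K,D,E=cal(n); v,u=np.mgrid[0:420,0:560]
    q=cv2.undistortPoints(np.stack([u,v],-1).reshape(-1,1,2).astype(float),K,D).reshape(420,560,2)
    P=np.dstack([q*d[...,None],d]); return (P-E[:3,3])@E[:3,:3]
def proj(n,X):
    K,D,E=cal(n); return cv2.projectPoints(np.atleast_2d(X).astype(float),cv2.Rodrigues(E[:3,:3])[0],E[:3,3],K,D)[0][:,0]
def snap(n,tag):
    p,d=manip.read_camera(n); cv2.imwrite(f"pics/{n}_{tag}.png",p[:,:,::-1]); np.savez(f"{n}_{tag}.npz",p=p,d=d); return p,d
E
python3 - <<'E'
from h import *
for n in ["top","scene"]:
    z=np.load(n+"0.npz"); d=z['d']; X=cloud(n,d); ok=d>0
    for q in ["crate_1","line","standoff","terminal","screwdriver"]:
        for r in manip.masks_of(n,q):
            m=r['pixels']&ok
            if r['score']<.3: continue
            P=X[m]; print(n,q,round(r['score'],2),np.round(r['position']),m.sum(),"min",np.percentile(P,2,axis=0).round(3),"max",np.percentile(P,98,axis=0).round(3))
            if q=="crate_1":
                R=P[(P[:,2]>.092)&(P[:,2]<.108)]
                print("   rim",len(R),cv2.minAreaRect((R[:,:2]*1000).astype(np.float32)),np.median(R[:,2]))
E
```

```text
top crate_1 0.92 [210. 210.] 1658 min [0.55  0.108 0.006] max [0.608 0.206 0.103]
   rim 544 ((580.0864868164062, 158.42233276367188), (58.55410385131836, 100.18559265136719), 0.8848108053207397) 0.09955144400259011
top crate_1 0.89 [351. 222.] 1552 min [ 0.51  -0.201  0.007] max [ 0.578 -0.101  0.103]
   rim 527 ((545.5862426757812, -152.65463256835938), (58.589778900146484, 100.46672821044922), 12.045817375183105) 0.09945368149263711
top line 0.63 [283. 184.] 1608 min [ 0.638 -0.275 -0.004] max [0.667 0.263 0.005]
top standoff 0.91 [127. 221.] 458 min [0.539 0.327 0.001] max [0.583 0.36  0.093]
top standoff 0.58 [351. 220.] 1605 min [ 0.509 -0.204  0.001] max [ 0.578 -0.101  0.103]
top terminal 0.91 [421. 172.] 524 min [ 0.631 -0.343  0.016] max [ 0.679 -0.299  0.045]
top screwdriver 0.94 [463. 293.] 761 min [ 0.332 -0.429 -0.002] max [ 0.513 -0.359  0.028]
scene crate_1 0.78 [237. 232.] 1616 min [ 0.514 -0.207  0.01 ] max [ 0.584 -0.104  0.104]
   rim 429 ((547.6395263671875, -154.77227783203125), (59.22823715209961, 99.8297348022461), 11.482621192932129) 0.1004229448936265
scene crate_1 0.64 [337. 192.] 1507 min [0.55  0.106 0.002] max [0.611 0.206 0.104]
   rim 391 ((579.5814208984375, 157.49441528320312), (103.67835235595703, 63.72283935546875), 89.99488067626953) 0.09986120450979258
scene standoff 0.9 [379. 168.] 373 min [ 0.538  0.326 -0.   ] max [0.586 0.371 0.091]
scene terminal 0.85 [204. 303.] 496 min [ 0.635 -0.347  0.014] max [ 0.683 -0.303  0.047]
scene screwdriver 0.83 [126. 250.] 438 min [ 0.338 -0.43   0.002] max [ 0.513 -0.36   0.03 ]
```

drive_tool(series=[{"roll": 7, "gripper": 50}, {"roll": 6.8}, {"x": 42, "y": -27}, {"x": 42, "y": -27}, {"x": 42, "y": -27}, {"x": 42, "y": -27}, {"x": 42, "y": -27}, {"x": 42, "y": -27}, {"x": 42, "y": -27}, {"x": 42, "y": -27}])

```text
$.series[0]: bad value
```

```bash
cat >> h.py <<'E'
def st():
    o=manip.get_obs(); R=o['ee_rot']; print('t',round(o['t'],2),'tcp',o['tcp_pos'].round(4),'yaw',round(np.degrees(np.arctan2(R[1,0],R[0,0])),2),'tilt',R[:,2].round(3),'F',o['wrist_force'].round(1),'op',round(o['opening'],4),'j',o['joints'].round(0)); return o
def to(X,yaw=None):
    o=st(); R=o['ee_rot']; print('tool shift mm',(R.T@(np.array(X)-o['tcp_pos'])*1000).round(1))
    if yaw is not None: print('roll',round(np.degrees(np.arctan2(R[1,0],R[0,0]))-yaw,2))
E
python3 - <<'E'
from h import *
to([.600,-.142,.2],11.8)
# line fit from top img
z=np.load("top0.npz"); X=cloud("top",z['d']); g=z['p'].max(2)
m=(g<60)&(X[...,0]>.62)&(X[...,0]<.69)&(np.abs(X[...,1])<.32)&(abs(X[...,2])<.01)&(z['d']>0)
print(cv2.minAreaRect((X[m][:,:2]*1000).astype(np.float32)),X[m].mean(0), np.polyfit(X[m][:,1],X[m][:,0],1))
E
```

```text
t 0.6 tcp [ 0.2376 -0.496   0.2313] yaw 25.6 tilt [-0.  0. -1.] F [-0.8  0.1  0.3] op 0.0854 j [-68.  17.  87.  -0.  76.  -4.]
tool shift mm [ 479.8 -162.7   31.3]
roll 13.8
((652.0694580078125, -19.174468994140625), (585.8895263671875, 19.720659255981445), 87.67552947998047) [ 0.65255433 -0.00803328  0.00095606] [0.03485896 0.65283436]
```

drive_tool(series=[{"x": 0, "y": 0, "z": 0, "roll": 7, "gripper": 50}, {"x": 0, "y": 0, "z": 0, "roll": 6.8, "gripper": 50}, {"x": 42, "y": -27, "z": 0, "roll": 0, "gripper": 50}, {"x": 42, "y": -27, "z": 0, "roll": 0, "gripper": 50}, {"x": 42, "y": -27, "z": 0, "roll": 0, "gripper": 50}, {"x": 42, "y": -27, "z": 0, "roll": 0, "gripper": 50}, {"x": 42, "y": -27, "z": 0, "roll": 0, "gripper": 50}, {"x": 42, "y": -27, "z": 0, "roll": 0, "gripper": 50}, {"x": 42, "y": -27, "z": 0, "roll": 0, "gripper": 50}, {"x": 42, "y": -27, "z": 0, "roll": 0, "gripper": 50}])

```text
t: 1.85
tcp_pos: [0.5234, -0.2146, 0.2314]
ee_rot: [[0.979, 0.204, 0.0], [0.204, -0.979, -0.0], [0.0, 0.0, -1.0]]
wrist_force: [0.6, -1.0, 0.9]
opening: 0.0504
```

Run:
```python
from h import *
to([.600,-.142,.084],11.8)
```

```text
t 1.85 tcp [ 0.5234 -0.2146  0.2314] yaw 11.8 tilt [ 0. -0. -1.] F [ 0.6 -1.   0.9] op 0.0504 j [-26.  19.  85.  -0.  76.  52.]
tool shift mm [ 89.8 -55.4 147.4]
roll -0.0
```

drive_tool(series=[{"x": 45, "y": -28, "z": 0, "roll": 0, "gripper": 50}, {"x": 45, "y": -27, "z": 0, "roll": 0, "gripper": 50}, {"x": 0, "y": 0, "z": 40, "roll": 0, "gripper": 50}, {"x": 0, "y": 0, "z": 50, "roll": 0, "gripper": 50}, {"x": 0, "y": 0, "z": 40, "roll": 0, "gripper": 50}, {"x": 0, "y": 0, "z": 17, "roll": 0, "gripper": 50}, {"x": 0, "y": 0, "z": 0, "roll": 0, "gripper": 50}])

```text
t: 2.72
tcp_pos: [0.5992, -0.1436, 0.0841]
ee_rot: [[0.979, 0.204, -0.001], [0.204, -0.979, 0.0], [-0.001, -0.0, -1.0]]
wrist_force: [0.1, -0.3, 0.8]
opening: 0.0499
```

Run:
```python
from h import *
to([.600,-.142,.084],11.8)
p,d=snap("scene","b0")
X=cloud("scene",d)
```

```text
t 2.73 tcp [ 0.5992 -0.1436  0.0841] yaw 11.8 tilt [-0.001  0.    -1.   ] F [ 0.1 -0.3  0.8] op 0.0499 j [-17.  34.  84.  -0.  62.  61.]
tool shift mm [ 1.1 -1.4  0.1]
roll -0.0
```

View pics/scene_b0.png

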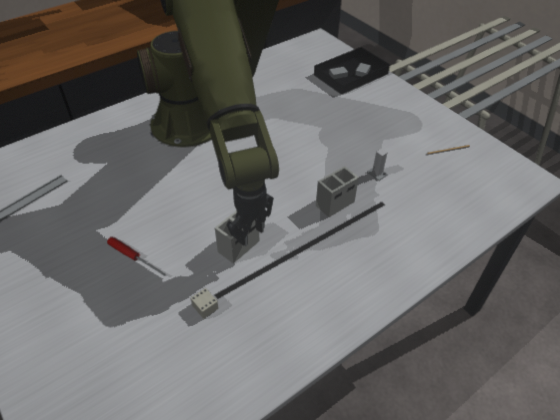

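The fingers are behind the far wall at (250,225). Now I pull it gently.

drive_tool(series=[{"x": -8, "y": 0, "z": 2, "roll": 0, "gripper": 50}, {"x": -7, "y": 0, "z": 0, "roll": 0, "gripper": 50}, {"x": -7, "y": 0, "z": 0, "roll": 0, "gripper": 50}, {"x": -7, "y": 0, "z": 0, "roll": 0, "gripper": 50}, {"x": -7, "y": 0, "z": 0, "roll": 0, "gripper": 50}, {"x": -7, "y": 0, "z": 0, "roll": 0, "gripper": 50}])

```text
t: 3.52
tcp_pos: [0.5566, -0.1525, 0.0823]
ee_rot: [[0.979, 0.204, -0.0], [0.204, -0.979, 0.0], [-0.0, -0.0, -1.0]]
wrist_force: [1.6, 0.2, 1.0]
opening: 0.05
```

Run:
```python
from h import *
st()
p,d=snap("scene","b1")
cv2.imwrite("pics/b1c.png",cv2.resize(p[130:330,140:420,::-1],None,fx=2.5,fy=2.5))
```

```text
t 3.52 tcp [ 0.5566 -0.1525  0.0823] yaw 11.8 tilt [-0.  0. -1.] F [1.6 0.2 1. ] op 0.05 j [-19.  30.  91.  -0.  60.  59.]
```

View pics/b1c.png

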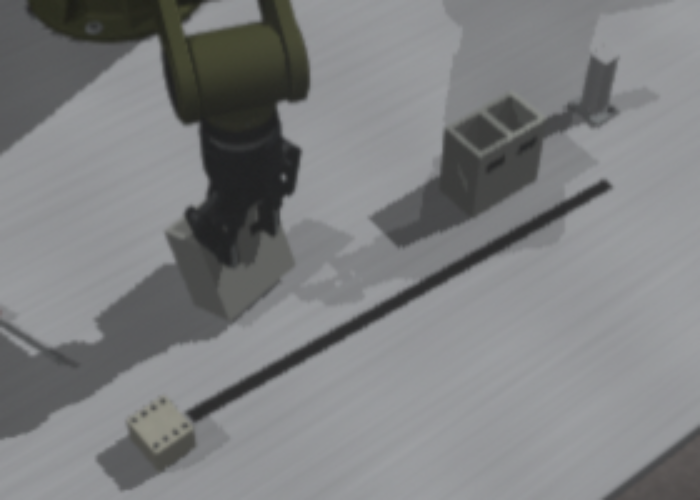

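Crate B is tipping towards the robot (enlarged crop, around (230,270)), and the wrist force is about 2 N. I'll carry on.

drive_tool(series=[{"x": -6, "y": 0, "z": 0, "roll": 0, "gripper": 50}, {"x": -6, "y": 0, "z": 0, "roll": 0, "gripper": 50}, {"x": -6, "y": 0, "z": 0, "roll": 0, "gripper": 50}, {"x": -6, "y": 0, "z": 0, "roll": 0, "gripper": 50}, {"x": -5, "y": 0, "z": 0, "roll": 0, "gripper": 50}, {"x": -3, "y": 0, "z": 0, "roll": 0, "gripper": 50}, {"x": 0, "y": 0, "z": 0, "roll": 0, "gripper": 50}, {"x": 0, "y": 0, "z": 0, "roll": 0, "gripper": 50}])

```text
t: 4.58
tcp_pos: [0.5259, -0.1589, 0.0823]
ee_rot: [[0.979, 0.205, 0.0], [0.205, -0.979, 0.0], [0.0, -0.0, -1.0]]
wrist_force: [0.0, 0.3, -0.2]
opening: 0.05
```

Run:
```python
from h import *
st()
p,d=snap("scene","b2")
cv2.imwrite("pics/b2c.png",cv2.resize(p[130:330,140:420,::-1],None,fx=2.5,fy=2.5))
```

```text
t 4.58 tcp [ 0.5259 -0.1589  0.0823] yaw 11.8 tilt [ 0.  0. -1.] F [ 0.   0.3 -0.2] op 0.05 j [-21.  27.  95.   0.  58.  58.]
```

View pics/b2c.png

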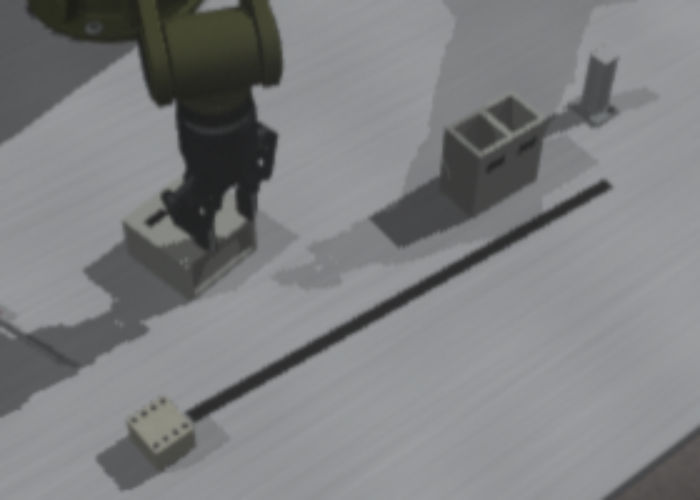

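Crate B is lying down, with its underside at (225,255) partly behind the fingers. Next I lift and go behind crate A.

drive_tool(series=[{"x": 0, "y": 0, "z": -50, "roll": 0, "gripper": 50}, {"x": 0, "y": 0, "z": -60, "roll": 0, "gripper": 50}, {"x": 0, "y": 0, "z": 0, "roll": 5.5, "gripper": 50}, {"x": 0, "y": 0, "z": 0, "roll": 5.4, "gripper": 50}, {"x": 18, "y": -50, "z": 0, "roll": 0, "gripper": 50}, {"x": 18, "y": -53, "z": 0, "roll": 0, "gripper": 50}, {"x": 18, "y": -53, "z": 0, "roll": 0, "gripper": 50}, {"x": 18, "y": -53, "z": 0, "roll": 0, "gripper": 50}, {"x": 18, "y": -53, "z": 0, "roll": 0, "gripper": 50}, {"x": 18, "y": -53, "z": 0, "roll": 0, "gripper": 50}])

```text
t: 5.88
tcp_pos: [0.6292, 0.1596, 0.1923]
ee_rot: [[1.0, 0.016, 0.0], [0.016, -1.0, 0.0], [0.0, -0.0, -1.0]]
wrist_force: [0.5, -0.7, 0.8]
opening: 0.0498
```

Run:
```python
from h import *
to([.638,.159,.082],0.9)
p,d=snap("scene","b3")
cv2.imwrite("pics/b3c.png",cv2.resize(p[130:330,140:420,::-1],None,fx=2.5,fy=2.5))
for r in manip.masks_of("scene","stamp"): print(r['score'],r['position'],r['pixels'].sum())
```

```text
t 5.88 tcp [0.6292 0.1596 0.1923] yaw 0.91 tilt [ 0.  0. -1.] F [ 0.5 -0.7  0.8] op 0.0498 j [ 11.  32.  72.   0.  76. 100.]
tool shift mm [  8.8   0.8 110.3]
roll 0.01
0.71 [335.0, 188.1] 1399
```

View pics/b3c.png

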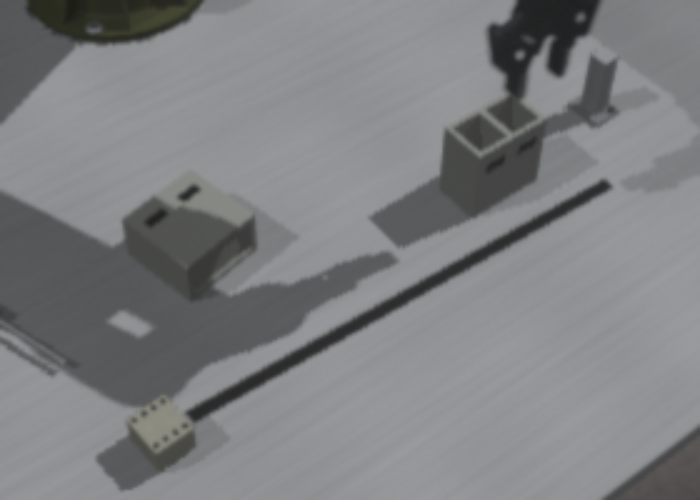

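Crate B lies mouth to the robot. Its underside, (190–255, 220–295) in the crop, has no clear ring so far, and the network's "stamp" hit is only the standing crate A. I'll tip A now.

drive_tool(series=[{"x": 9, "y": 0, "z": 0, "roll": 0, "gripper": 50}, {"x": 0, "y": 0, "z": 40, "roll": 0, "gripper": 50}, {"x": 0, "y": 0, "z": 40, "roll": 0, "gripper": 50}, {"x": 0, "y": 0, "z": 30, "roll": 0, "gripper": 50}, {"x": -8, "y": 0, "z": 0, "roll": 0, "gripper": 50}, {"x": -7, "y": 0, "z": 0, "roll": 0, "gripper": 50}, {"x": -7, "y": 0, "z": 0, "roll": 0, "gripper": 50}, {"x": -7, "y": 0, "z": 0, "roll": 0, "gripper": 50}, {"x": -7, "y": 0, "z": 0, "roll": 0, "gripper": 50}, {"x": -7, "y": 0, "z": 0, "roll": 0, "gripper": 50}])

```text
t: 7.22
tcp_pos: [0.5944, 0.1572, 0.0825]
ee_rot: [[1.0, 0.016, 0.0], [0.016, -1.0, 0.0], [0.0, -0.0, -1.0]]
wrist_force: [0.1, 0.2, 0.7]
opening: 0.0498
```

Run:
```python
from h import *
to([.638,.159,.082],0.9)
p,d=snap("scene","b4")
cv2.imwrite("pics/b4c.png",cv2.resize(p[130:330,140:420,::-1],None,fx=2.5,fy=2.5))
```

```text
t 7.22 tcp [0.5944 0.1572 0.0825] yaw 0.9 tilt [ 0.  0. -1.] F [0.1 0.2 0.7] op 0.0498 j [ 11.  34.  84.   0.  62. 100.]
tool shift mm [43.6 -1.1  0.5]
roll 0.0
```

View pics/b4c.png

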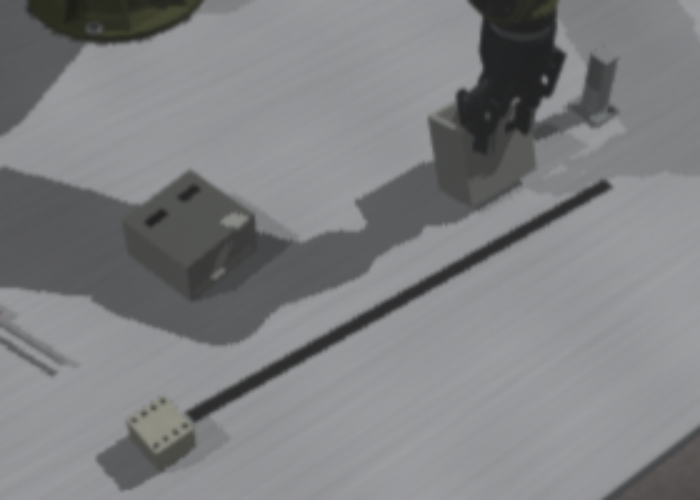

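Crate A is tipping (around (485,150)). Continuing.

drive_tool(series=[{"x": -6, "y": 0, "z": 0, "roll": 0, "gripper": 50}, {"x": -6, "y": 0, "z": 0, "roll": 0, "gripper": 50}, {"x": -6, "y": 0, "z": 0, "roll": 0, "gripper": 50}, {"x": -6, "y": 0, "z": 0, "roll": 0, "gripper": 50}, {"x": -5, "y": 0, "z": 0, "roll": 0, "gripper": 50}, {"x": -3, "y": 0, "z": 0, "roll": 0, "gripper": 50}, {"x": 0, "y": 0, "z": 0, "roll": 0, "gripper": 50}, {"x": 0, "y": 0, "z": 0, "roll": 0, "gripper": 50}, {"x": 0, "y": 0, "z": -50, "roll": 0, "gripper": 50}, {"x": 0, "y": 0, "z": -60, "roll": 0, "gripper": 50}])

```text
t: 8.52
tcp_pos: [0.5624, 0.1565, 0.1928]
ee_rot: [[1.0, 0.016, -0.002], [0.016, -1.0, -0.0], [-0.002, 0.0, -1.0]]
wrist_force: [0.3, -0.1, 0.6]
opening: 0.0498
```

Run:
```python
from h import *
st()
p,d=snap("scene","b5")
for r in manip.masks_of("scene","stamp"): print(r['score'],r['position'],r['pixels'].sum())
g=cv2.convertScaleAbs(p[130:330,140:420,::-1],alpha=1.6)
cv2.imwrite("pics/b5c.png",cv2.resize(g,None,fx=2.8,fy=2.8,interpolation=cv2.INTER_CUBIC))
```

```text
t 8.53 tcp [0.5624 0.1565 0.1928] yaw 0.9 tilt [-0.002 -0.    -1.   ] F [ 0.3 -0.1  0.6] op 0.0498 j [ 12.  23.  84.   0.  73. 101.]
0.97 [317.3, 179.1] 1441
```

View pics/b5c.png

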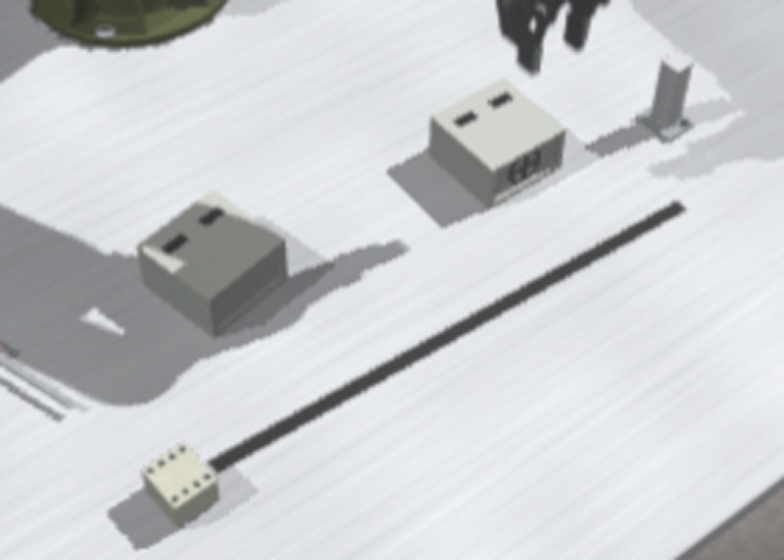

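Crate A shows the ring and cross on its underside at (523,168), and crate B's underside is plain. So A is the stamped one. I'll measure both from the top camera.

Run:
```python
from h import *
p,d=snap("top","b6"); X=cloud("top",d)
for nm,(x0,x1,y0,y1) in dict(A=(.40,.62,.08,.24),B=(.36,.6,-.24,-.06)).items():
    m=(d>0)&(X[...,0]>x0)&(X[...,0]<x1)&(X[...,1]>y0)&(X[...,1]<y1)&(abs(X[...,2]-.058)<.006)
    P=X[m]; print(nm,len(P),np.median(P[:,2]),cv2.minAreaRect((P[:,:2]*1000).astype(np.float32)))
```

```text
A 514 0.0577134485734506 ((498.37078857421875, 122.5031967163086), (100.24761962890625, 31.175479888916016), 1.1549874544143677)
B 2124 0.05773443659608997 ((464.07867431640625, -169.97091674804688), (99.91410064697266, 100.83746337890625), 11.827825546264648)
```

View pics/top_b6.png

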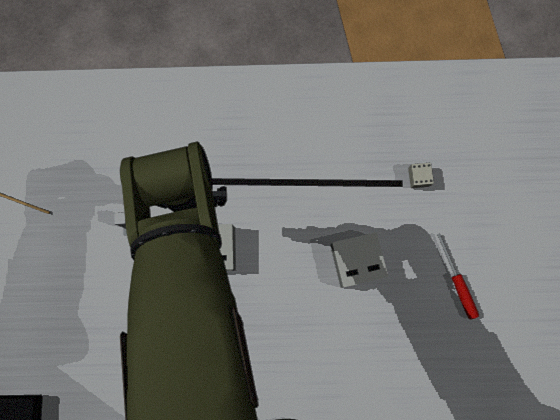

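drive_tool(series=[{"x": -45, "y": 0, "z": 0, "roll": 0, "gripper": 80}, {"x": -50, "y": 0, "z": 0, "roll": 0, "gripper": 80}, {"x": -55, "y": 0, "z": 0, "roll": 0, "gripper": 80}, {"x": 0, "y": 0, "z": 0, "roll": 0, "gripper": 80}, {"x": 0, "y": 0, "z": 50, "roll": 0, "gripper": 80}, {"x": 0, "y": 0, "z": 50, "roll": 0, "gripper": 80}, {"x": 0, "y": 0, "z": 50, "roll": 0, "gripper": 80}, {"x": 0, "y": 0, "z": 25, "roll": 0, "gripper": 80}, {"x": 0, "y": 0, "z": 10, "roll": 0, "gripper": 80}, {"x": 0, "y": 0, "z": 0, "roll": 0, "gripper": 80}])

```text
t: 9.93
tcp_pos: [0.4131, 0.1543, 0.007]
ee_rot: [[1.0, 0.016, -0.001], [0.016, -1.0, -0.0], [-0.001, 0.0, -1.0]]
wrist_force: [-0.5, -0.2, 0.5]
opening: 0.0801
```

Run:
```python
from h import *
to([.417,.1554,.007],1.1)
p,d=snap("scene","b7")
X=cloud("scene",d)
for nm,(x0,x1,y0,y1) in dict(A=(.42,.62,.08,.24)).items():
    m=(d>0)&(X[...,0]>x0)&(X[...,0]<x1)&(X[...,1]>y0)&(X[...,1]<y1)&(abs(X[...,2]-.058)<.006)
    P=X[m]; print(nm,len(P),np.median(P[:,2]),cv2.minAreaRect((P[:,:2]*1000).astype(np.float32)))
g=cv2.convertScaleAbs(p[100:300,180:460,::-1],alpha=1.6)
cv2.imwrite("pics/b7c.png",cv2.resize(g,None,fx=2.8,fy=2.8,interpolation=cv2.INTER_CUBIC))
```

```text
t 9.93 tcp [0.4131 0.1543 0.007 ] yaw 0.89 tilt [-0.001 -0.    -1.   ] F [-0.5 -0.2  0.5] op 0.0801 j [ 16.  23. 114.  -0.  42. 105.]
tool shift mm [ 4.  -1.1 -0. ]
roll -0.21
A 869 0.06008241127816156 ((484.890869140625, 155.84548950195312), (130.22079467773438, 104.80111694335938), 2.059518814086914)
```

View pics/b7c.png

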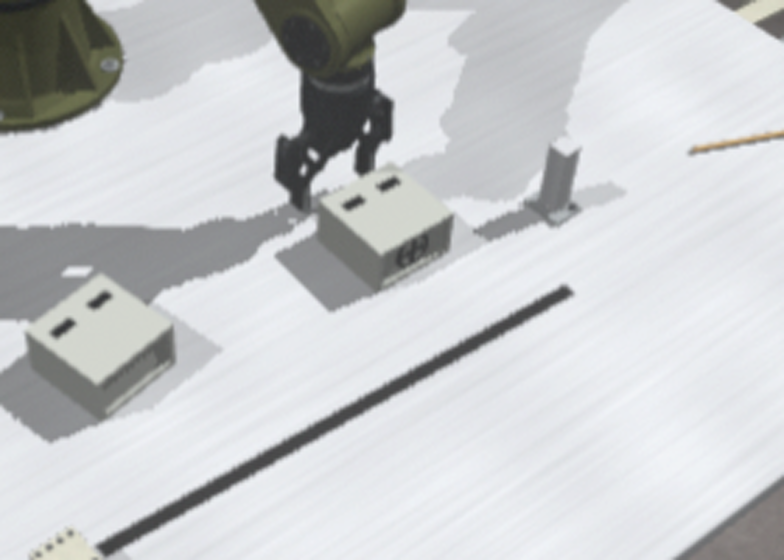

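The open fingers stand in front of the mouth of crate A, at (300,195) and (365,165) in the crop, lined up with its end walls. I'll start the push.

drive_tool(series=[{"x": 8, "y": -1.5, "z": 0, "roll": 0, "gripper": 80}, {"x": 8, "y": 0, "z": 0, "roll": 0, "gripper": 80}, {"x": 6, "y": 0, "z": 0, "roll": 0, "gripper": 80}, {"x": 6, "y": 0, "z": 0, "roll": 0, "gripper": 80}, {"x": 6, "y": 0, "z": 0, "roll": 0, "gripper": 80}, {"x": 6, "y": 0, "z": 0, "roll": 0, "gripper": 80}, {"x": 6, "y": 0, "z": 0, "roll": 0, "gripper": 80}, {"x": 6, "y": 0, "z": 0, "roll": 0, "gripper": 80}, {"x": 6, "y": 0, "z": 0, "roll": 0, "gripper": 80}])

```text
t: 11.1
tcp_pos: [0.4712, 0.1567, 0.0073]
ee_rot: [[1.0, 0.016, -0.0], [0.016, -1.0, -0.0], [-0.0, 0.0, -1.0]]
wrist_force: [-1.2, -1.0, -0.1]
opening: 0.0798
```

Run:
```python
from h import *
st()
p,d=snap("scene","b8")
X=cloud("scene",d)
m=(d>0)&(X[...,0]>.45)&(X[...,0]<.8)&(X[...,1]>.08)&(X[...,1]<.24)&(abs(X[...,2]-.058)<.006)
P=X[m]; print(len(P),np.median(P[:,2]),cv2.minAreaRect((P[:,:2]*1000).astype(np.float32)))
g=cv2.convertScaleAbs(p[100:300,180:460,::-1],alpha=1.6)
cv2.imwrite("pics/b8c.png",cv2.resize(g,None,fx=2.8,fy=2.8,interpolation=cv2.INTER_CUBIC))
```

```text
t 11.1 tcp [0.4712 0.1567 0.0073] yaw 0.9 tilt [-0. -0. -1.] F [-1.2 -1.  -0.1] op 0.0798 j [ 14.  29. 106.  -0.  46. 103.]
917 0.06006638690069144 ((524.4248046875, 164.9159393310547), (123.01107788085938, 123.64918518066406), 1.3865348100662231)
```

View pics/b8c.png

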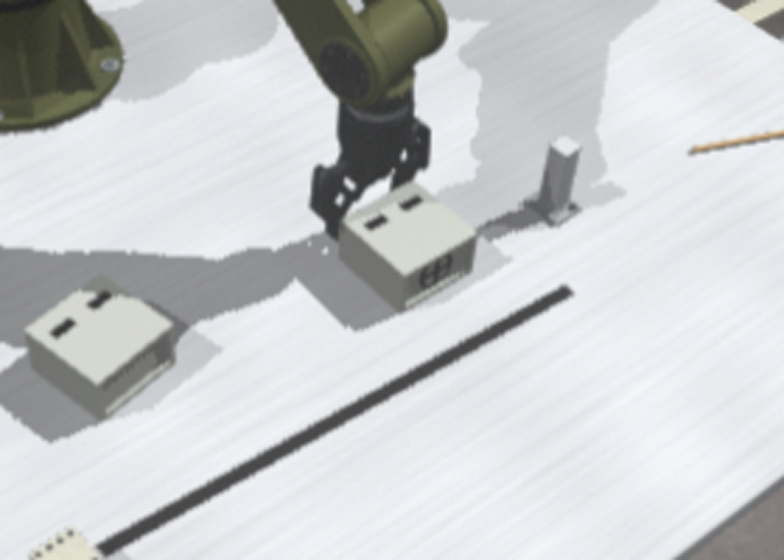

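The crate slides flat and square, and its underside has moved to (435,270). I'll continue.

drive_tool(series=[{"x": 9, "y": 0, "z": 0, "roll": 0, "gripper": 80}, {"x": 9, "y": 0, "z": 0, "roll": 0, "gripper": 80}, {"x": 9, "y": 0, "z": 0, "roll": 0, "gripper": 80}, {"x": 9, "y": 0, "z": 0, "roll": 0, "gripper": 80}, {"x": 9, "y": 0, "z": 0, "roll": 0, "gripper": 80}, {"x": 9, "y": 0, "z": 0, "roll": 0, "gripper": 80}, {"x": 9, "y": 0, "z": 0, "roll": 0, "gripper": 80}, {"x": 9, "y": 0, "z": 0, "roll": 0, "gripper": 80}, {"x": 9, "y": 0, "z": 0, "roll": 0, "gripper": 80}, {"x": 9, "y": 0, "z": 0, "roll": 0, "gripper": 80}])

```text
t: 12.4
tcp_pos: [0.5614, 0.1581, 0.0072]
ee_rot: [[1.0, 0.016, -0.0], [0.016, -1.0, -0.0], [-0.0, 0.0, -1.0]]
wrist_force: [-1.0, -0.7, -0.5]
opening: 0.0801
```

Run:
```python
from h import *
st()
p,d=snap("scene","b9")
g=cv2.convertScaleAbs(p[100:300,180:460,::-1],alpha=1.6)
cv2.imwrite("pics/b9c.png",cv2.resize(g,None,fx=2.8,fy=2.8,interpolation=cv2.INTER_CUBIC))
```

```text
t 12.4 tcp [0.5614 0.1581 0.0072] yaw 0.9 tilt [-0. -0. -1.] F [-1.  -0.7 -0.5] op 0.0801 j [ 12.  37.  91.   0.  52. 101.]
```

View pics/b9c.png

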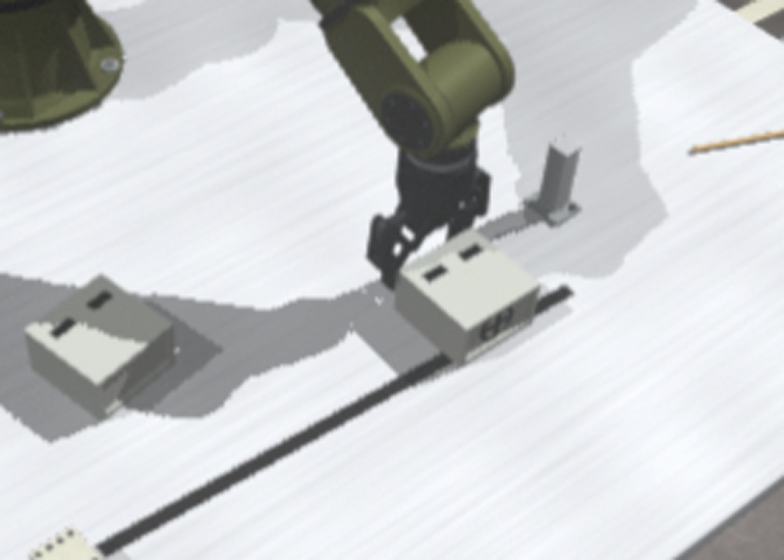

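It is crossing the line cleanly, with the front edge at (465,355). I'll keep pushing.

drive_tool(series=[{"x": 9, "y": 0, "z": 0, "roll": 0, "gripper": 80}, {"x": 9, "y": 0, "z": 0, "roll": 0, "gripper": 80}, {"x": 9, "y": 0, "z": 0, "roll": 0, "gripper": 80}, {"x": 9, "y": 0, "z": 0, "roll": 0, "gripper": 80}, {"x": 9, "y": 0, "z": 0, "roll": 0, "gripper": 80}, {"x": 9, "y": 0, "z": 0, "roll": 0, "gripper": 80}, {"x": 9, "y": 0, "z": 0, "roll": 0, "gripper": 80}, {"x": 9, "y": 0, "z": 0, "roll": 0, "gripper": 80}, {"x": 9, "y": 0, "z": 0, "roll": 0, "gripper": 80}, {"x": 9, "y": 0, "z": 0, "roll": 0, "gripper": 80}])

```text
t: 13.7
tcp_pos: [0.6514, 0.1596, 0.0073]
ee_rot: [[1.0, 0.016, 0.0], [0.016, -1.0, 0.0], [0.0, -0.0, -1.0]]
wrist_force: [-0.9, -0.2, 0.6]
opening: 0.0803
```

drive_tool(series=[{"x": 8, "y": 0, "z": 0, "roll": 0, "gripper": 80}, {"x": 8, "y": 0, "z": 0, "roll": 0, "gripper": 80}, {"x": 7, "y": 0, "z": 0, "roll": 0, "gripper": 80}, {"x": 5, "y": 0, "z": 0, "roll": 0, "gripper": 80}, {"x": 3, "y": 0, "z": 0, "roll": 0, "gripper": 80}, {"x": 0, "y": 0, "z": 0, "roll": 0, "gripper": 80}])

```text
t: 14.45
tcp_pos: [0.682, 0.16, 0.0073]
ee_rot: [[1.0, 0.016, 0.0], [0.016, -1.0, 0.0], [0.0, -0.0, -1.0]]
wrist_force: [0.4, 0.4, -0.6]
opening: 0.0796
```

Run:
```python
from h import *
st()
p,d=snap("scene","b10")
g=cv2.convertScaleAbs(p[100:300,180:460,::-1],alpha=1.6)
cv2.imwrite("pics/b10c.png",cv2.resize(g,None,fx=2.8,fy=2.8,interpolation=cv2.INTER_CUBIC))
```

```text
t 14.45 tcp [0.682  0.16   0.0073] yaw 0.89 tilt [ 0.  0. -1.] F [ 0.4  0.4 -0.6] op 0.0796 j [10. 49. 68.  0. 62. 99.]
```

View pics/b10c.png

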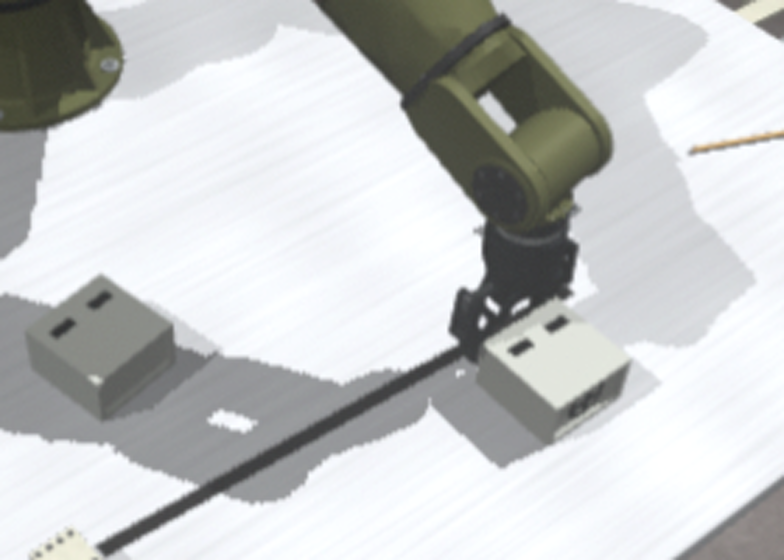

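The crate looks to be past the line, at (555,370). I'll back straight off, lift, and clear the view to measure it.

drive_tool(series=[{"x": -15, "y": 0, "z": 0, "roll": 0, "gripper": 80}, {"x": -40, "y": 0, "z": 0, "roll": 0, "gripper": 80}, {"x": -45, "y": 0, "z": 0, "roll": 0, "gripper": 80}, {"x": -30, "y": 0, "z": -40, "roll": 0, "gripper": 80}, {"x": 0, "y": 0, "z": -55, "roll": 0, "gripper": 80}, {"x": 0, "y": 0, "z": -55, "roll": 0, "gripper": 80}, {"x": 0, "y": 0, "z": -50, "roll": 0, "gripper": 80}, {"x": -50, "y": 0, "z": 0, "roll": 0, "gripper": 80}, {"x": -50, "y": 0, "z": 0, "roll": 0, "gripper": 80}, {"x": -50, "y": 0, "z": 0, "roll": 0, "gripper": 80}])

```text
t: 15.75
tcp_pos: [0.4001, 0.1555, 0.2073]
ee_rot: [[1.0, 0.016, 0.001], [0.016, -1.0, 0.0], [0.001, -0.0, -1.0]]
wrist_force: [0.7, 1.2, 1.7]
opening: 0.0801
```

Run:
```python
from h import *
st()
p,d=snap("scene","c0"); pt,dt=snap("top","c0")
X=cloud("top",dt)
for nm,(x0,x1,y0,y1) in dict(A=(.6,.85,.06,.26),B=(.36,.6,-.26,-.06)).items():
    m=(dt>0)&(X[...,0]>x0)&(X[...,0]<x1)&(X[...,1]>y0)&(X[...,1]<y1)&(abs(X[...,2]-.058)<.006)
    P=X[m]
    if len(P): print(nm,len(P),np.median(P[:,2]),cv2.minAreaRect((P[:,:2]*1000).astype(np.float32)),P.min(0),P.max(0))
Xs=cloud("scene",d)
m=(d>0)&(Xs[...,0]>.6)&(Xs[...,0]<.85)&(Xs[...,1]>.06)&(Xs[...,1]<.26)&(abs(Xs[...,2]-.058)<.006); P=Xs[m]
print("scene A",cv2.minAreaRect((P[:,:2]*1000).astype(np.float32)))
g=pt.max(2)
for lo,hi in [(-.26,.26),(.05,.26),(.1,.22),(-.26,0)]:
    m=(g<60)&(X[...,0]>.63)&(X[...,0]<.68)&(X[...,1]>lo)&(X[...,1]<hi)&(abs(X[...,2])<.01)&(dt>0)
    L=X[m]; print("line",m.sum(),L.mean(0) if m.any() else '', [np.percentile(L[:,0],q) for q in (2,98)] if m.any() else '')
for n,P0,D in (("top",X,dt),("scene",Xs,d)):
  for q in ["standoff","terminal","screwdriver"]:
    for r in manip.masks_of(n,q):
        if r['score']>.5:
            P=P0[r['pixels']&(D>0)]; print(n,q,round(r['score'],2),np.percentile(P,2,axis=0).round(3),np.percentile(P,98,axis=0).round(3))
g=cv2.convertScaleAbs(p[:,:,::-1],alpha=1.5); cv2.imwrite("pics/c0s.png",cv2.resize(g,None,fx=1.4,fy=1.4))
g=cv2.convertScaleAbs(pt[:,:,::-1],alpha=1.5); cv2.imwrite("pics/c0t.png",cv2.resize(g,None,fx=1.4,fy=1.4))
```

```text
t 15.75 tcp [0.4001 0.1555 0.2073] yaw 0.89 tilt [ 0.001  0.    -1.   ] F [0.7 1.2 1.7] op 0.0801 j [ 16.   3. 107.   0.  70. 105.]
A 1885 0.05794991700835178 ((745.2111206054688, 160.10800170898438), (101.52366638183594, 100.12832641601562), 0.43272846937179565) [0.6944381  0.10969053 0.05210183] [0.79615413 0.21048404 0.0639319 ]
B 2133 0.05769577286983511 ((464.0960388183594, -170.1227264404297), (100.00566101074219, 100.6202392578125), 11.90859603881836) [ 0.40678517 -0.22765352  0.05202773] [ 0.5227115  -0.11116673  0.06372473]
scene A ((744.6090087890625, 160.09129333496094), (103.41918182373047, 107.11611938476562), 1.2290875911712646)
line 1411 [ 6.52785493e-01 -8.81785543e-05  9.34794404e-04] [np.float64(0.6392052842418307), np.float64(0.6667793453260538)]
line 567 [0.6582356  0.15692436 0.00090867] [np.float64(0.6495677672098323), np.float64(0.6675213303403008)]
line 325 [0.65834293 0.1614971  0.00083836] [np.float64(0.6505393883106616), np.float64(0.6671131238193252)]
line 707 [ 0.64822623 -0.13057329  0.00097811] [np.float64(0.6378354401859585), np.float64(0.6586895096770854)]
top standoff 0.92 [0.537 0.327 0.   ] [0.586 0.362 0.093]
top terminal 0.85 [ 0.63  -0.344  0.001] [ 0.679 -0.299  0.045]
top screwdriver 0.68 [ 0.334 -0.426  0.003] [ 0.513 -0.36   0.028]
scene standoff 0.73 [0.696 0.109 0.004] [0.795 0.209 0.064]
scene standoff 0.72 [0.541 0.326 0.002] [0.587 0.359 0.092]
scene terminal 0.92 [ 0.606 -0.347  0.001] [ 0.682 -0.291  0.047]
scene screwdriver 0.77 [ 0.337 -0.43   0.012] [ 0.508 -0.364  0.031]
```

View pics/c0s.png

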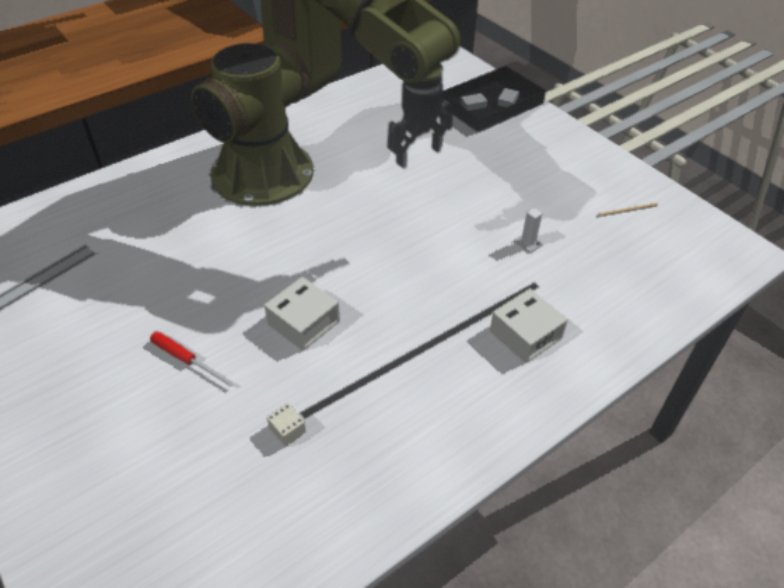

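View pics/c0t.png

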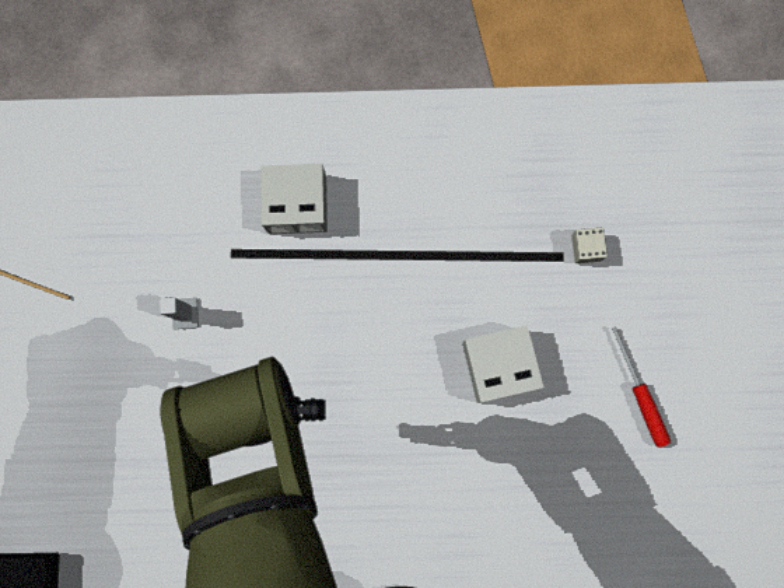

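In both views the stamped crate lies wholly beyond the line: its near edge is at x≈0.694 and the line's far edge at ≈0.667. The plain crate lies short of it, at top-view position (503,363), and the bystanders haven't moved. I'm handing in.

```bash
python3 -c "
from station import manip
print(manip.hand_in())"
```

```text
the job is handed in; nothing more can be done
None
```

The job is done and handed in at about 16 s. I tipped both crates towards the robot by pulling lightly on their far walls. The left one turned out to be stamped, so I pushed it on its end-wall rims away from the robot, past the line.

**Last checks, before handing in**
- **Stamped crate:** it lies flat, 58 mm high, with its near edge at x ≈ 0.694 m. The line's far edge there is at about 0.667 m, so the crate clears it by about 27 mm, and the top and scene cameras agree on its position to within 1 mm.
- **Plain crate:** it lies on its side short of the line, at x from 0.407 to 0.523 m, turned about 12° as it stood at the start.
- **Other things:** the standoff, terminal block and screwdriver are where they were to within a few mm, which is the measurement scatter.
- **Robot:** the wrist force stayed within about 2 N in every reading, and the gripper ended clear of everything.

**Disagreements:** the networks sometimes took a crate for the standoff or the stamp. In the scene view the terminal block's mask also spread about 25 mm past its usual outline, but the top view showed it unmoved. I went by the pictures in those cases. The ring with its cross showed plainly on the left crate's underside, and the right crate's underside was plain.

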